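# Load the centrifuge rotor in balanced pairs

### The arm

A 6-joint arm with a two-finger parallel gripper is mounted at the origin on a cart in front of the work surface, level with it; the furniture and walls round the work are solid. World frame = base frame: x ahead of the robot, y to its left, z up, the work surface at z = 0. Lengths are in mm, angles in rad, forces in N, time in s.
With the tool pointing down it reaches from about 275 to 850 mm from the base axis. Payload 5.2 kg.
Tool frame: the origin (TCP) lies between the finger pads; the fingertips stand 19 mm ahead of it and the grasp point (between the pads) is the TCP; z points along the fingers, y is the line along which they close (so a half turn about z gives the same grasp; the last joint's range is limited). The gripper opens to 85 mm and grips with 20 to 120 N. Pads are 22 mm wide; open, the fingers measure 114 mm over their backs; the gripper's body (76 mm by 85 mm) begins 54 mm behind the grasp point. The pads swing forward as they close: fully open they stand 13 mm farther back than shut.
Start: joints at [-1.304, 0.259, 1.535, -0, 1.348, -0.203], TCP at [249.01, -490.407, 250.31] pointing down, gripper open.
Joint ranges: [-3.14, 3.14], [-0.91, 2.08], [0.19, 2.58], [-1.22, 4.36], [0.22, 2.71], [-3.12, 3.12]. Speed limits (rad/s): [2.57, 2.57, 3.14, 3.14, 3.14, 3.14].

### API

Orientations are given as a unit quaternion [w, x, y, z].
In Python, from station import manip gives the robot as it stands. The module is installed in compiled form; this text tells all that it offers.
- The arm moves only by the shell command python3 -m jog 'ROWS' [FORCE]. ROWS is a JSON object of lists of equal length, an entry for each row: "slide": the shift along the tool's x, y, z scaled (see below), a list of three; "twist": the turn about the tool's z scaled (see below); "claw": the opening, from -1 (shut) to 1 (fully open). In form: {"slide": [[dx, dy, dz], ...], "twist": [twist, ...], "claw": [claw, ...]}. A call has 1 to 12 rows; each row shifts and turns the commanded pose from where the row before left it, along the tool's axes as they then stand; what a row does not reach is not made up. The controller multiplies each number of a shift by 0.2 m and each number of a turn by 1.5 rad. A row lasts 1/10 s, in which the tool goes at most 50 mm and 8.59 degrees, less where a joint would pass 70% of its speed; a pose out of reach is approached as far as the arm can. A call with a number of a shift or a turn outside -1 to 1 is refused whole. A call with a gripper value outside its range is refused whole. The fingers move at their own pace and stop on an object; FORCE is the grip in N (left out, the last holds). Time passes only in rows, so rows that do not move let the fingers close. It gives the time, the measured TCP pose, the force, the opening and the grip force at its end, in the units of the state.
- manip.observe(): the state, without advancing time (a new reading comes with each control period).
- manip.capture(name): name is "scene" or "side" or "wrist"; returns a dict with "pixels" (400x640x3 uint8, red, green, blue), "z_map" (400x640 float32, mm along the optical axis (not along the pixel's ray), 0 where there is no reading), "intrinsics" (3x3 intrinsics, pixels), "extrinsics" (4x4, takes a point from world to camera coordinates). Camera axes: x right, y up, looking along -z (the intrinsics and any distortion apply to the point x, -y, -z); pixel columns grow to the right and rows downward; lengths in mm; the calibration is good to about 2 mm. A picture is of the moment at which its call begins.
- manip.job_done(): hands the job in; it is judged then, once.
Trained networks look in the newest picture that a camera, given by its name, has taken for a name from the list of things; names that differ only in an ending like _2 or _b are one class to them, and where a whole thing is asked for, a point or a joint stands for the part that bears it (a point fixed in the world has none). Each returns a list of dicts, best first, with "conf" (0 to 1); they miss things now and then, are a little off and sometimes report something else, mostly with a low value. They report only what shows in the picture. A call takes as long as a camera call.
- manip.spot_in(name, camera): "pixel" ([row, column] in pixels, amid what is visible of it).
- manip.place_of(name, camera): "pixel" ([row, column] in pixels: a listed point, or the origin of a listed thing).
The state is a dict: "t": time; "joint_pos": joint angles; "qd": joint speeds; "tau": joint torques, N m; "tcp_pos": TCP position; "tool_rot": TCP orientation; "wrist_force": force on the tool from outside, world axes, zero at the start; "torque": the same for the moment, N m; "gripper_width": finger opening in mm; "gripper_force": force on a finger pad.
Only numpy, scipy, OpenCV 4.12 (cv2) and the standard library are available. Lean on these libraries where they do the work, as an engineer would, in place of code of your own. Each camera call takes 0.05 s, during which the arm holds its last target. There are 200 camera calls.

### The job

Load the open centrifuge for a balanced run: move the two red-capped tubes from the rack into two buckets that face each other across the rotor, and the two blue-capped tubes into the other two facing buckets, each lowered (not dropped in) until its tip rests on the bucket's floor. The single yellow-capped tube has no partner to balance it and stays in the rack.

Things in the scene. Friction and masses are not known exactly. Their poses are not given: they have to be found in the camera images.
- tube_red_1: Capped 15 ml tube, upright, 112 mm long, 14 to 28 g: red screw cap, 20.5 mm across, 100 to 112 mm above the origin; round body 15.6 mm across. Origin: middle of the tube's tip (lowest point), z up along the tube. Starts in the rack, tip 6 mm above the worktop. Grip the cap from above; lift it straight up 65 mm or more to clear the rack.
- tube_red_2: Capped 15 ml tube, upright, 112 mm long, 14 to 28 g: red screw cap, 20.5 mm across, 100 to 112 mm above the origin; round body 15.6 mm across. Origin: middle of the tube's tip (lowest point), z up along the tube. Starts in the rack, tip 6 mm above the worktop. Grip the cap from above; lift it straight up 65 mm or more to clear the rack.
- tube_blue_1: Capped 15 ml tube, upright, 112 mm long, 14 to 28 g: blue screw cap, 20.5 mm across, 100 to 112 mm above the origin; round body 15.6 mm across. Origin: middle of the tube's tip (lowest point), z up along the tube. Starts in the rack, tip 6 mm above the worktop. Grip the cap from above; lift it straight up 65 mm or more to clear the rack.
- tube_blue_2: Capped 15 ml tube, upright, 112 mm long, 14 to 28 g: blue screw cap, 20.5 mm across, 100 to 112 mm above the origin; round body 15.6 mm across. Origin: middle of the tube's tip (lowest point), z up along the tube. Starts in the rack, tip 6 mm above the worktop. Grip the cap from above; lift it straight up 65 mm or more to clear the rack.
- tube_yellow: Capped 15 ml tube, upright, 112 mm long, 14 to 28 g: yellow screw cap, 20.5 mm across, 100 to 112 mm above the origin; round body 15.6 mm across. Origin: middle of the tube's tip (lowest point), z up along the tube. Starts in the rack, tip 6 mm above the worktop. Grip the cap from above; lift it straight up 65 mm or more to clear the rack. The only one of its kind: it stays where it is.
- bucket_1: Upright aluminium tube bucket with a black flared mouth, on the centrifuge rotor. Origin: middle of its inner floor, where a tube's tip rests, 53 mm above the worktop; z up. Bore 18.6 mm, flaring from 54 mm above the origin to 31 mm wide at 68 mm. Faces bucket_3 across the rotor (88 mm apart); bucket_2 and bucket_4 are 62 mm away. The rotor turns about its upright axis if pushed by over 2 N.
- bucket_2: Upright aluminium tube bucket with a black flared mouth, on the centrifuge rotor. Origin: middle of its inner floor, where a tube's tip rests, 53 mm above the worktop; z up. Bore 18.6 mm, flaring from 54 mm above the origin to 31 mm wide at 68 mm. Faces bucket_4 across the rotor (88 mm apart); bucket_3 and bucket_1 are 62 mm away. The rotor turns about its upright axis if pushed by over 2 N.
- bucket_3: Upright aluminium tube bucket with a black flared mouth, on the centrifuge rotor. Origin: middle of its inner floor, where a tube's tip rests, 53 mm above the worktop; z up. Bore 18.6 mm, flaring from 54 mm above the origin to 31 mm wide at 68 mm. Faces bucket_1 across the rotor (88 mm apart); bucket_4 and bucket_2 are 62 mm away. White housing: 138 mm square, 115 mm high. Buckets rock 2 deg.
- bucket_4: Upright aluminium tube bucket with a black flared mouth, on the centrifuge rotor. Origin: middle of its inner floor, where a tube's tip rests, 53 mm above the worktop; z up. Bore 18.6 mm, flaring from 54 mm above the origin to 31 mm wide at 68 mm. Faces bucket_2 across the rotor (88 mm apart); bucket_1 and bucket_3 are 62 mm away. White housing: 138 mm square, 115 mm high. Buckets rock 2 deg.
- rack: White plastic tube rack, 56 x 184 mm, top deck 60 mm high, fixed to the worktop; one row of five holes 36 mm apart along its y axis. Origin: middle of its underside; x across the row, y along the row, z up. Room for the fingers is in front of and behind the row (closing along x); neighbouring caps are 15.5 mm apart.

How it is judged (in metres and radians):
At the end, for the whole second after the job is handed in: Red tubes in two opposite buckets (1+3 or 2+4), blue tubes in the other two: each tip within 10 mm of the middle of its bucket's inner floor, tilt below 0.14 rad, slower than 20 mm/s; the yellow-capped tube within 10 mm of its start and upright to 0.14 rad (((((distance between tube_red_1 and bucket_1 below 0.01 m and distance between tube_red_2 and bucket_3 below 0.01 m) or (distance between tube_red_1 and bucket_3 below 0.01 m and distance between tube_red_2 and bucket_1 below 0.01 m)) and ((distance between tube_blue_1 and bucket_2 below 0.01 m and distance between tube_blue_2 and bucket_4 below 0.01 m) or (distance between tube_blue_1 and bucket_4 below 0.01 m and distance between tube_blue_2 and bucket_2 below 0.01 m))) or (((distance between tube_red_1 and bucket_2 below 0.01 m and distance between tube_red_2 and bucket_4 below 0.01 m) or (distance between tube_red_1 and bucket_4 below 0.01 m and distance between tube_red_2 and bucket_2 below 0.01 m)) and ((distance between tube_blue_1 and bucket_1 below 0.01 m and distance between tube_blue_2 and bucket_3 below 0.01 m) or (distance between tube_blue_1 and bucket_3 below 0.01 m and distance between tube_blue_2 and bucket_1 below 0.01 m)))) and linear speed of each of tube_red_1, tube_red_2, tube_blue_1, tube_blue_2 below 0.02 m/s and angle between each of tube_red_1, tube_red_2, tube_blue_1, tube_blue_2, tube_yellow's own z axis and vertical below 0.14 rad and distance of tube_yellow from where it was at the start of the episode below 0.01 m); the robot touches nothing.
It fails at once if the red-capped tube_red_1 is dropped: it falls free of the fingers faster than 0.9 m/s (a fall of about 40 mm) (linear speed of tube_red_1 above 0.9 m/s and contact force between the fingers and tube_red_1 below 0.05 N).
It fails at once if the red-capped tube_red_2 is dropped: it falls free of the fingers faster than 0.9 m/s (a fall of about 40 mm) (linear speed of tube_red_2 above 0.9 m/s and contact force between the fingers and tube_red_2 below 0.05 N).
It fails at once if the blue-capped tube_blue_1 is dropped: it falls free of the fingers faster than 0.9 m/s (a fall of about 40 mm) (linear speed of tube_blue_1 above 0.9 m/s and contact force between the fingers and tube_blue_1 below 0.05 N).
It fails at once if the blue-capped tube_blue_2 is dropped: it falls free of the fingers faster than 0.9 m/s (a fall of about 40 mm) (linear speed of tube_blue_2 above 0.9 m/s and contact force between the fingers and tube_blue_2 below 0.05 N).
It fails at once if the yellow-capped tube is taken out of the rack (distance of tube_yellow from where it was at the start of the episode above 0.04 m).
It also fails if it takes over 102 s, if anything falls off the work surface, if the arm or the gripper's body presses on something with over 40 N, if the wrist force passes 120 N, or if a joint passes its speed limit or range.

## Working session

There is one attempt and no reset: what is moved stays moved. The work goes in short steps, Python scripts to look and compute and a shell command to move; the robot and the scene stay as the last step left them, time stands still between calls to the robot, and variables do not carry over. Pictures are saved under pics/ and viewed, at most 14 in all, crops included, and the job is handed in when it is done.

```bash
mkdir -p pics; cat > h.py <<'E'
import numpy as np, cv2
from station import manip
def world(c,rc,depth=None,z=None):
    """pixel [row,col] -> world, via depth or via plane z"""
    r,k=rc; K=np.array(c["intrinsics"]); T=np.array(c["extrinsics"])
    d=np.linalg.inv(K)@[k,r,1]; ray=np.array([d[0],-d[1],-1.]); R=T[:3,:3]; o=-R.T@T[:3,3]; w=R.T@ray
    s=(z-o[2])/w[2] if z is not None else (depth if depth else c["z_map"][int(round(r)),int(round(k))])
    return o+s*w
def save(c,n): cv2.imwrite("pics/"+n,c["pixels"][:,:,::-1])
E
python3 - <<'E'
from h import *
np.set_printoptions(precision=1,suppress=True)
s=manip.observe(); print(s["t"],s["tcp_pos"],s["tool_rot"],s["gripper_width"])
for cam in("scene","side"):
    c=manip.capture(cam); save(c,cam+".png"); 
    T=np.array(c["extrinsics"]); print(cam,-T[:3,:3].T@T[:3,3], T[2,:3], list(c))
    for n in("tube_red_1","tube_blue_1","tube_yellow","bucket_1","rack"):
        for d in manip.spot_in(n,cam)[:5]: print(n,round(d["conf"],2),d["pixel"],world(c,d["pixel"]))
E
```

```text
0.0 [ 248.9 -489.9  249.5] [-0.   1.   0.2 -0. ] 85.26049447059182
scene [ 390.8 -570.4  704.2] [-0.1 -0.6  0.8] ['pixels', 'z_map', 'intrinsics', 'extrinsics']
tube_red_1 0.7 [264.6, 338.9] [ 450.6 -201.9  113.8]
tube_red_1 0.64 [289.0, 338.1] [ 445.4 -237.1  108.2]
tube_blue_1 0.53 [242.1, 334.2] [ 447.9 -166.2  118.2]
tube_blue_1 0.47 [199.6, 330.0] [450.3 -87.3 119.4]
tube_yellow 0.78 [223.2, 333.0] [ 449.9 -132.6  118.9]
bucket_1 0.88 [132.0, 299.3] [413.3  66.3 122.9]
bucket_1 0.87 [121.3, 345.6] [496.7  87.1 121.8]
bucket_1 0.8 [109.0, 311.4] [440.5 143.8 107.3]
bucket_1 0.51 [136.6, 329.2] [465.1  62.3 111.1]
rack 0.59 [283.7, 327.5] [ 435.  -201.1   62.3]
side [ 502.8 -442.7  789.2] [ 0.1 -0.5  0.9] ['pixels', 'z_map', 'intrinsics', 'extrinsics']
tube_red_1 0.83 [285.2, 309.0] [ 452.7 -202.1  116.4]
tube_red_1 0.6 [307.5, 302.0] [ 447.1 -235.1  119.3]
tube_blue_1 0.61 [217.7, 314.0] [448.1 -97.  115.1]
tube_blue_1 0.54 [260.5, 312.4] [ 453.4 -165.7  117.3]
tube_yellow 0.76 [239.2, 314.2] [ 452.5 -133.9  119.8]
bucket_1 0.94 [116.7, 354.8] [494.6 109.5  98.4]
bucket_1 0.69 [121.1, 302.1] [407.4  88.9 102.2]
rack 0.86 [288.0, 314.7] [ 457.3 -184.9   58.5]
```

View pics/scene.png

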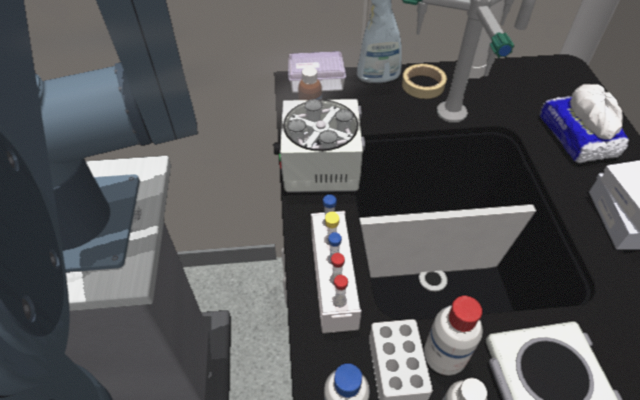

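View pics/side.png

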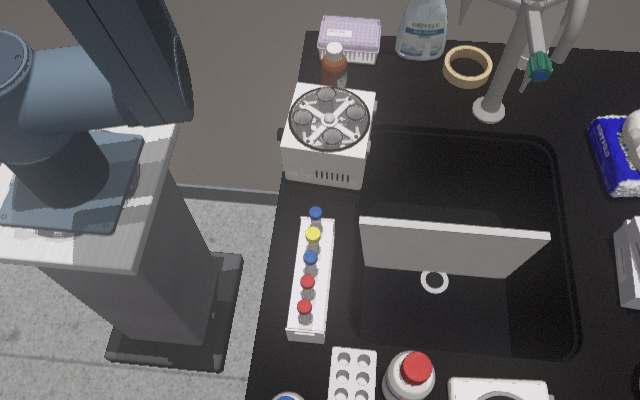

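The rack row lies along y at x≈450: red (341,282), red (338,260), blue (335,240), yellow (333,218) and blue (330,201) in the scene picture. The rotor, with four buckets in a cross-diagonal layout, is around (320,125). An upright panel stands in the sink beside the rack. Next I'll measure accurately.

```bash
python3 - <<'E'
from h import *
np.set_printoptions(precision=1,suppress=True)
s=manip.observe(); print(np.array(s["tool_rot"]).round(4).tolist())
def cloud(c):
    h,w=c["z_map"].shape; v,u=np.mgrid[:h,:w]; K=c["intrinsics"]; T=np.array(c["extrinsics"]); Z=c["z_map"]
    P=np.stack([(u-K[0][2])/K[0][0]*Z,-(v-K[1][2])/K[1][1]*Z,-Z],-1); return (P-T[:3,3])@T[:3,:3]
for cam in("scene","side"):
    c=manip.capture(cam); W=cloud(c); hsv=cv2.cvtColor(c["pixels"],cv2.COLOR_RGB2HSV)
    H,S,V=[hsv[...,i].astype(int) for i in range(3)]
    reg=(W[...,0]>420)&(W[...,0]<480)&(W[...,1]>-260)&(W[...,1]<-60)&(W[...,2]>98)&(c["z_map"]>0)
    for n,m in(("red",(H<8)|(H>172)),("yel",(H>20)&(H<38)),("blue",(H>100)&(H<125))):
        N,L,st,ce=cv2.connectedComponentsWithStats((reg&m&(S>110)).astype(np.uint8))
        for i in range(1,N):
            if st[i,4]>15:
                P=W[L==i]; t=P[P[:,2]>np.percentile(P[:,2],95)-4]
                print(cam,n,st[i,4],"top mean",t.mean(0),"bb mid",(P.min(0)+P.max(0))/2,P.min(0),P.max(0))
    # panel and housing
    m=(W[...,0]>480)&(W[...,0]<750)&(W[...,1]>-250)&(W[...,1]<40)&(W[...,2]>10)&(c["z_map"]>0)
    print("panel",np.percentile(W[m],[1,50,99],axis=0))
    m=(W[...,0]>370)&(W[...,0]<540)&(W[...,1]>0)&(W[...,1]<200)&(W[...,2]>112)&(W[...,2]<124)&(c["z_map"]>0)
    print("housing top",np.percentile(W[m],[1,50,99],axis=0))
    m=(W[...,0]>370)&(W[...,0]<540)&(W[...,1]>0)&(W[...,1]<300)&(W[...,2]>126)&(c["z_map"]>0)
    print("higher",np.percentile(W[m],[1,50,99],axis=0) if m.any() else None)
    cv2.imwrite("pics/rot_%s.png"%cam,cv2.resize(c["pixels"][75:200,255:385,::-1],None,fx=5,fy=4.8,interpolation=cv2.INTER_CUBIC)[:, :])
E
```

```text
[-0.0, 0.9725, 0.2327, -0.0]
scene red 142 top mean [ 449.3 -194.6  118.8] bb mid [ 448.9 -194.8  115.9] [ 440.4 -203.5  110.3] [ 457.3 -186.   121.5]
scene red 151 top mean [ 449.2 -230.7  118.7] bb mid [ 449.2 -230.3  115.9] [ 440.5 -239.8  110.5] [ 458.  -220.8  121.3]
scene yel 169 top mean [ 449.4 -122.3  119.3] bb mid [ 448.7 -122.6  114.7] [ 439.  -134.2  107.2] [ 458.4 -110.9  122.1]
scene blue 139 top mean [450.2 -86.6 118.9] bb mid [450.2 -85.6 114.9] [440.7 -95.4 108.4] [459.6 -75.8 121.4]
scene blue 124 top mean [ 449.2 -159.2  118.9] bb mid [ 449.1 -158.4  115.6] [ 440.8 -167.8  110.1] [ 457.3 -148.9  121.1]
panel [[480.4  18.8  14.4]
 [498.8  22.   78.3]
 [521.   39.  114.8]]
housing top [[383.3  23.1 112. ]
 [454.4  86.4 114.4]
 [524.2 163.4 123.8]]
higher None
side red 137 top mean [ 449.3 -196.1  118.1] bb mid [ 449.3 -195.8  117.8] [ 440.7 -205.5  114.8] [ 457.9 -186.2  120.8]
side red 152 top mean [ 449.4 -232.1  118.1] bb mid [ 449.1 -231.6  117.6] [ 440.2 -241.1  114.7] [ 457.9 -222.2  120.4]
side yel 177 top mean [ 449.1 -124.6  118.6] bb mid [ 448.9 -124.2  115.8] [ 439.1 -135.   109.8] [ 458.7 -113.5  121.7]
side blue 117 top mean [449.  -88.1 117.7] bb mid [448.6 -87.9 117.4] [439.4 -97.4 114.5] [457.8 -78.3 120.3]
side blue 115 top mean [ 449.1 -160.2  118.1] bb mid [ 449.2 -160.4  118. ] [ 440.7 -169.   115.1] [ 457.8 -151.9  120.9]
panel [[480.3  16.8  13.9]
 [499.   19.5  84.5]
 [520.8  38.7 114.4]]
housing top [[383.6  21.7 112. ]
 [453.1  85.9 114.3]
 [521.  158.1 123.1]]
higher None
```

```bash
python3 - <<'E'
from h import *
np.set_printoptions(precision=1,suppress=True)
for cam in("scene","side","wrist"):
    c=manip.capture(cam)
    if cam=="wrist": save(c,"wrist0.png"); T=np.array(c["extrinsics"]); print(-T[:3,:3].T@T[:3,3],T[:3,:3])
    for d in manip.place_of("bucket_1",cam)[:6]: print(cam,round(d["conf"],2),d["pixel"],world(c,d["pixel"],z=53))
    for d in manip.spot_in("bucket_1",cam)[:6]: print(cam,"spot",round(d["conf"],2),d["pixel"],world(c,d["pixel"],z=121))
E
```

```text
scene 0.89 [132.5, 314.4] [445.1 138.6  53. ]
scene 0.89 [155.1, 300.9] [414.7  79.7  53. ]
scene 0.68 [143.3, 342.2] [494.9 103.4  53. ]
scene spot 0.9 [108.0, 310.5] [438.  130.3 121. ]
scene spot 0.81 [127.8, 295.8] [408.   79.8 121. ]
scene spot 0.55 [137.5, 329.2] [463.6  49.5 121. ]
side 0.93 [139.1, 304.9] [410.2  88.   53. ]
side 0.85 [162.0, 331.3] [460.9  44.4  53. ]
side 0.77 [141.6, 354.2] [496.9  90.7  53. ]
side 0.72 [117.0, 326.5] [443.3 140.4  53. ]
side spot 0.95 [120.4, 302.9] [411.1  76.  121. ]
side spot 0.84 [138.6, 332.4] [462.4  44.1 121. ]
side spot 0.78 [100.0, 325.5] [443.6 122.  121. ]
side spot 0.77 [118.4, 353.1] [492.3  87.7 121. ]
side spot 0.69 [238.0, 313.3] [ 451.1 -132.7  121. ]
[ 319.2 -455.   374.7] [[ 0.5 -0.9  0. ]
 [ 0.8  0.4 -0.3]
 [ 0.3  0.1  1. ]]
```

View pics/rot_side.png

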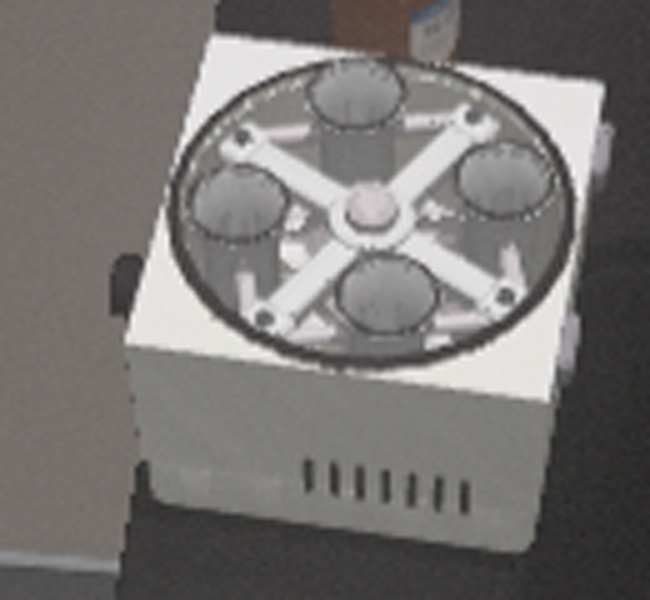

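The rotor crop shows four clear bucket mouths about a hub, turned roughly 10° from the world axes, with the white spider's arms between them. I'll fly the wrist camera over it for a precise fix.

```bash
python3 -m jog '{"slide":[[0.165,-0.16,0],[0.165,-0.16,0],[0.165,-0.16,0],[0.165,-0.16,0],[0.165,-0.16,0],[0.165,-0.16,0],[0.165,-0.16,0],[0.165,-0.16,0],[0.165,-0.16,0],[0.165,-0.16,0],[0.165,-0.16,0],[0.165,-0.16,0]],"twist":[0,0,0,0,0,0,0,0,0,0,0,0],"claw":[1,1,1,1,1,1,1,1,1,1,1,1]}'
python3 -m jog '{"slide":[[0.11,-0.09,0],[0.11,-0.09,0],[0,0,0],[0,0,0],[0,0,0],[0,0,0],[0,0,0],[0,0,0],[0,0,0],[0,0,0],[0,0,0],[0,0,0]],"twist":[0,0,-0.09,-0.09,-0.09,-0.09,-0.09,-0.09,-0.09,-0.1,0,0],"claw":[1,1,1,1,1,1,1,1,1,1,1,1]}'
cat >> h.py <<'E'
def look(n):
    s=manip.observe(); q=s["tool_rot"]; print("t",s["t"],"tcp",np.round(s["tcp_pos"],1),"yaw",2*np.arctan2(q[2],q[1]),"w",round(s["gripper_width"],1))
    c=manip.capture("wrist"); save(c,n)
    for d in manip.place_of("bucket_1","wrist")[:6]: print("place",round(d["conf"],2),np.round(d["pixel"]),world(c,d["pixel"],z=53))
    for d in manip.spot_in("bucket_1","wrist")[:6]: print("spot",round(d["conf"],2),np.round(d["pixel"]),world(c,d["pixel"],z=121))
    return c
np.set_printoptions(precision=1,suppress=True)
E
python3 -c 'from h import *; look("w1.png")'
```

```text
t: 2.35
tcp_pos: [428.6, 33.2, 250.7]
tool_rot: [0.0, 0.973, 0.233, 0.001]
wrist_force: [1.0, -1.2, 0.3]
gripper_width: 85.3
gripper_force: 0.0
t: 3.55
tcp_pos: [451.2, 83.3, 250.4]
tool_rot: [0.0, 0.711, 0.704, 0.0]
wrist_force: [0.4, -0.2, 0.6]
gripper_width: 85.3
gripper_force: 0.0
t 3.55 tcp [451.2  83.3 250.4] yaw 1.5607291780421926 w 85.3
place 0.93 [209. 334.] [465.1  49.8  53. ]
place 0.9 [177. 276.] [407.5  84.2  53. ]
place 0.76 [124. 314.] [445.7 135.7  53. ]
place 0.58 [158. 362.] [492.7 102.3  53. ]
spot 0.97 [227. 333.] [461.5  57.3 121. ]
spot 0.9 [126. 308.] [443.1 139.3 121. ]
spot 0.84 [170. 373.] [493.1 105.7 121. ]
spot 0.76 [191. 273.] [413.6  89.4 121. ]
```

```bash
python3 - <<'E'
import cv2
i=cv2.imread("pics/w1.png"); cv2.imwrite("pics/w1c.png",cv2.resize(i[70:270,220:420],None,fx=3,fy=3,interpolation=cv2.INTER_CUBIC))
E
```

```text
(no output)
```

View pics/w1c.png

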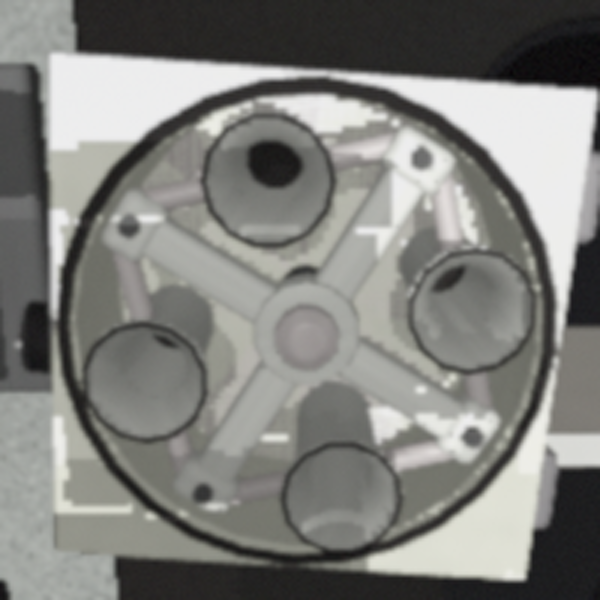

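The crop shows four empty rims centred at crop pixels (268,180), (472,310), (342,497) and (145,381). I'll fit the square rotor to them.

```bash
python3 - <<'E'
from h import *
c=manip.capture("wrist")
g=cv2.resize(c["pixels"][70:270,220:420],None,fx=3,fy=3)
P=[]
for u,v in((268,180),(472,310),(342,497),(145,381)):
    p=world(c,[70+v/3,220+u/3],z=121); q=world(c,[70+v/3,220+(u+63)/3],z=121); P.append(p[:2]); print(p,"rim width",2*np.linalg.norm(q-p))
P=np.array(P); m=P.mean(0); z=[complex(*(p-m)) for p in P]; k=[1j**-i for i in range(4)]
r=sum(a/b for a,b in zip(z,k))/4; print("centre",m,"r",abs(r),"ang",np.degrees(np.angle(r)))
for b in k: a=44*r/abs(r)*b; print(m+[a.real,a.imag])
W=[world(c,[70+v/3,220+u/3],z=115) for u,v in((49,54),(596,90),(526,580),(54,548))]; print("housing corners",np.array(W))
E
```

```text
[443.7 136.6 121. ] rim width 31.64328698403291
[496.4 102.7 121. ] rim width 32.93788606301444
[462.5  49.9 121. ] rim width 35.00355076800766
[409.8  84.1 121. ] rim width 33.69647437286468
centre [453.1  93.3] r 44.321968405624084 ang 102.21039422371176
[443.8 136.3]
[496.1 102.6]
[462.4  50.3]
[410.1  84. ]
housing corners [[389.8 167.1 115. ]
 [526.  157.4 115. ]
 [516.7  20.4 115. ]
 [379.5  32.  115. ]]
```

```bash
python3 -m jog '{"slide":[[0,-0.01,0],[-0.2,0,0],[-0.2,0,0],[-0.2,0,0],[-0.2,0,0],[-0.2,0,0],[-0.2,0,0],[-0.193,0,0],[0,0,0],[0,0,0]],"twist":[-0.007,0,0,0,0,0,0,0,0,0],"claw":[0.1,0.1,0.1,0.1,0.1,0.1,0.1,0.1,0.1,0.1]}' 30
python3 - <<'E'
from h import *
s=manip.observe(); q=s["tool_rot"]; print(s["tcp_pos"],2*np.arctan2(q[2],q[1]))
c=manip.capture("wrist"); save(c,"w2.png")
for n in("tube_red_1","tube_blue_1","tube_yellow"):
    for d in manip.spot_in(n,"wrist")[:3]: print(n,round(d["conf"],2),d["pixel"],world(c,d["pixel"],z=118))
E
```

```text
t: 4.75
tcp_pos: [450.1, -195.9, 250.0]
tool_rot: [-0.001, 0.706, 0.708, 0.0]
wrist_force: [0.6, 0.6, -0.0]
gripper_width: 47.2
gripper_force: 0.0
[ 450.1 -195.9  250. ] 1.5728190409592613
tube_red_1 0.91 [186.8, 319.9] [ 449.9 -187.6  118. ]
tube_red_1 0.84 [229.2, 322.3] [ 452.  -224.3  118. ]
tube_blue_1 0.65 [49.6, 316.8] [447.7 -86.7 118. ]
tube_blue_1 0.61 [146.3, 318.8] [ 449.1 -155.2  118. ]
tube_yellow 0.68 [102.1, 320.0] [ 450.  -122.4  118. ]
```

View pics/w2.png

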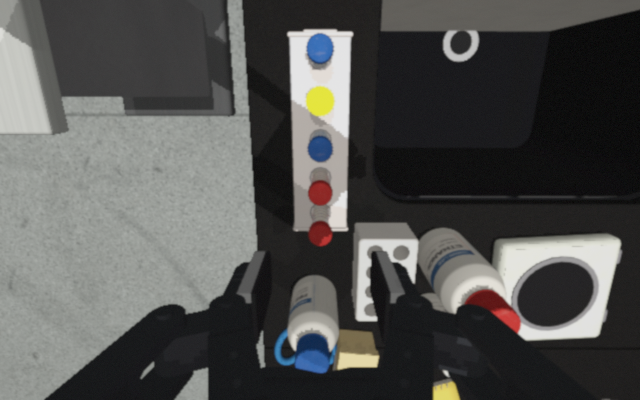

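The wrist view shows all five caps in line at column 320 (rows 47 blue, 100 yellow, 148 blue, 192 red, 233 red), agreeing with the depth fix. I'll descend on the red at y≈-195.5 and grip.

```bash
python3 -m jog '{"slide":[[0,-0.003,0.2],[0,0,0.2],[0,0,0.15],[0,0,0.09],[0,0,0.05],[0,0,0],[0,0,0],[0,0,0],[0,0,0],[0,0,0],[0,0,0]],"twist":[0,0,0,0,0,0,0,0,0,0,0],"claw":[0.1,0.1,0.1,0.1,0.1,0.1,-1,-1,-1,-1,-1]}' 30
```

```text
t: 6.05
tcp_pos: [450.7, -196.0, 113.6]
tool_rot: [0.001, 0.706, 0.709, 0.0]
wrist_force: [0.4, 0.5, 7.0]
gripper_width: 19.0
gripper_force: 29.4
```

```bash
python3 -m jog '{"slide":[[0,0,-0.05],[0,0,-0.1],[0,0,-0.15],[0,0,-0.15],[0,0,-0.15],[0,0,-0.09],[0,0,0],[0,0,0]],"twist":[0,0,0,0,0,0,0,0],"claw":[-1,-1,-1,-1,-1,-1,-1,-1]}'
python3 - <<'E'
from h import *
c=manip.capture("side"); d=manip.spot_in("tube_red_1","side"); print([(x["conf"],x["pixel"]) for x in d])
cv2.imwrite("pics/s1.png",cv2.resize(c["pixels"][180:345,230:400,::-1],None,fx=3.5,fy=3.5))
E
```

```text
t: 6.85
tcp_pos: [449.6, -195.2, 250.3]
tool_rot: [0.0, 0.706, 0.709, 0.0]
wrist_force: [0.6, 0.1, -1.0]
gripper_width: 19.0
gripper_force: 29.4
[(0.84, [251.4, 301.7]), (0.69, [309.4, 302.1]), (0.27, [299.0, 313.4])]
```

View pics/s1.png

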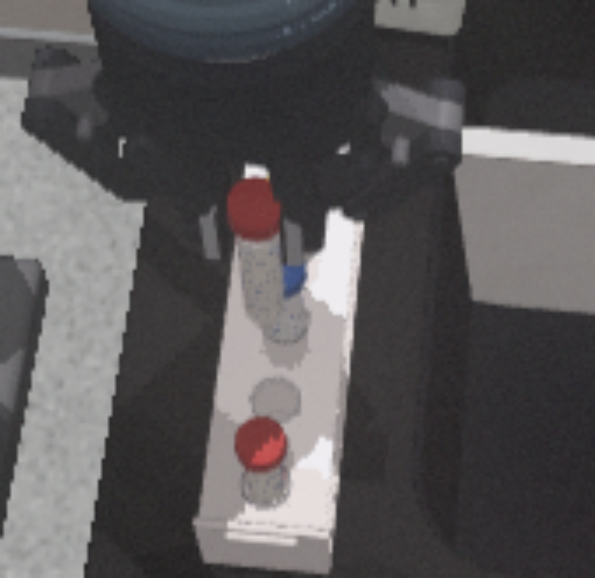

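The red tube hangs clear of the rack (cap at crop (253,208)). I'll check its tilt and offset in depth before carrying it.

```bash
cat >> h.py <<'E'
def cloud(c):
    h,w=c["z_map"].shape; v,u=np.mgrid[:h,:w]; K=c["intrinsics"]; T=np.array(c["extrinsics"]); Z=c["z_map"]
    P=np.stack([(u-K[0][2])/K[0][0]*Z,-(v-K[1][2])/K[1][1]*Z,-Z],-1); return (P-T[:3,3])@T[:3,:3]
def held(cam="side"):
    """where the held tube's middle line lies, by height, from the camera's depth"""
    s=manip.observe(); x,y,z=s["tcp_pos"]; c=manip.capture(cam); W=cloud(c); V=-np.array(c["extrinsics"])[:3,:3].T@np.array(c["extrinsics"])[:3,3]
    d=W-[x,y,0]; m=(np.hypot(d[...,0],d[...,1])<14)&(W[...,2]>z-120)&(W[...,2]<z-22)&(c["z_map"]>0); P=W[m]
    for lo in range(-110,-25,20):
        k=(P[:,2]>z+lo)&(P[:,2]<z+lo+20)
        if k.sum()>5:
            f=P[k].mean(0); n=(V-f)[:2]; n/=np.linalg.norm(n); print(lo+10,k.sum(),"offset from TCP",f[:2]-[x,y]-n*7.8*np.pi/4)
E
python3 -c '
from h import *
held("side"); held("scene")'
```

```text
-100 7 offset from TCP [-2.1  2.1]
-80 58 offset from TCP [-1.4  0.8]
-60 76 offset from TCP [-1.5  0.8]
-40 73 offset from TCP [-1.4  0.3]
-20 32 offset from TCP [-1.2  0.1]
-100 22 offset from TCP [-0.1  4.9]
-80 85 offset from TCP [0.  2.9]
-60 106 offset from TCP [-0.3  2.8]
-40 117 offset from TCP [0.  2.8]
-20 48 offset from TCP [0.5 2.2]
```

```bash
python3 -c '
from h import *
c=manip.capture("side")
P=np.array([world(c,[75+v/4.8,255+u/5],z=121) for u,v in((358,95),(505,180),(387,293),(238,203))]);print(P,P.mean(0))'
```

```text
[[444.4 133.4 121. ]
 [496.2 100.3 121. ]
 [461.9  49.1 121. ]
 [409.8  82.3 121. ]] [453.1  91.3 121. ]
```

```bash
python3 -m jog '{"slide":[[0.05,0,0],[0.1,0,0],[0.15,0,0],[0.19,-0.01,0],[0.19,-0.01,0],[0.19,0,0],[0.19,0,0],[0.19,0,0],[0.19,0,0],[0.12,0,0],[0.06,0,0],[0.028,0,0]],"twist":[0,0,0,0,0,0,0,0,0,0,0,0],"claw":[-1,-1,-1,-1,-1,-1,-1,-1,-1,-1,-1,-1]}'
python3 -c '
from h import *
held("side"); held("scene"); print(manip.observe()["tcp_pos"])
c=manip.capture("wrist"); save(c,"w3.png")'
```

```text
t: 8.3
tcp_pos: [443.9, 135.4, 250.1]
tool_rot: [-0.0, 0.705, 0.709, -0.0]
wrist_force: [0.8, -0.1, -0.1]
gripper_width: 19.0
gripper_force: 29.4
-100 24 offset from TCP [-1.5  2. ]
-80 76 offset from TCP [-1.   0.3]
-60 90 offset from TCP [-0.9  0.3]
-40 95 offset from TCP [-1.3  0.5]
-20 41 offset from TCP [-1.1  0. ]
-100 23 offset from TCP [-0.3  5. ]
-80 76 offset from TCP [0.2 3.2]
-60 86 offset from TCP [0.1 2.5]
-40 89 offset from TCP [0.4 2.8]
-20 37 offset from TCP [0.6 2.4]
[444.2 134.4 250.1]
```

View pics/w3.png

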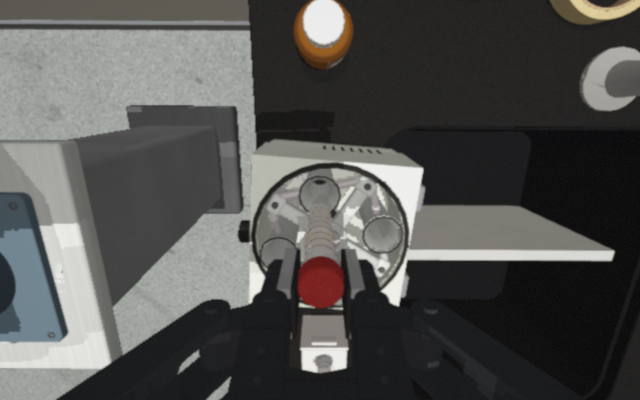

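The tube is over the far bucket, rim at (320,190) with the tip pointing into it. I'll lower part of the way and check the force.

```bash
python3 -m jog '{"slide":[[0,0,0.05],[0,0,0.05],[0,0,0.04],[0,0,0.03],[0,0,0.03],[0,0,0.03],[0,0,0.02],[0,0,0]],"twist":[0,0,0,0,0,0,0,0],"claw":[-1,-1,-1,-1,-1,-1,-1,-1]}'
python3 -c '
from h import *
held("side"); held("scene"); print(manip.observe()["wrist_force"])'
```

```text
t: 9.25
tcp_pos: [444.1, 134.3, 199.7]
tool_rot: [-0.0, 0.705, 0.709, -0.0]
wrist_force: [-0.1, -0.3, -0.1]
gripper_width: 19.0
gripper_force: 29.4
-100 119 offset from TCP [-0.3 -1.2]
-80 95 offset from TCP [0.4 3.1]
-60 69 offset from TCP [-0.9  0.2]
-40 77 offset from TCP [-0.6 -0. ]
-20 33 offset from TCP [-0.4 -0.2]
-100 94 offset from TCP [ 0.1 -0.4]
-80 108 offset from TCP [ 0.6 -0. ]
-60 75 offset from TCP [0.2 2.7]
-40 76 offset from TCP [0.7 2.5]
-20 36 offset from TCP [1.1 2.6]
[ 0.2 -0.7 -0.6]
```

```bash
python3 -m jog '{"slide":[[0,0,0.03],[0,0,0.04],[0,0,0.04],[0,0,0.04],[0,0,0.02],[0,0,0.01],[0,0,0]],"twist":[0,0,0,0,0,0,0],"claw":[-1,-1,-1,-1,-1,-1,-1]}'
python3 -m jog '{"slide":[[0,0,0.01],[0,0,0]],"twist":[0,0],"claw":[-1,-1]}'
```

```text
t: 10.05
tcp_pos: [444.3, 134.3, 164.0]
tool_rot: [-0.0, 0.706, 0.709, -0.0]
wrist_force: [0.5, -0.8, -0.7]
gripper_width: 19.2
gripper_force: 29.4
t: 10.25
tcp_pos: [444.4, 134.3, 162.4]
tool_rot: [0.0, 0.706, 0.709, 0.0]
wrist_force: [0.2, -0.1, 0.3]
gripper_width: 19.3
gripper_force: 29.4
```

```bash
python3 -m jog '{"slide":[[0,0,0.005],[0,0,0]],"twist":[0,0],"claw":[-1,-1]}'
python3 -m jog '{"slide":[[0,0,0.005],[0,0,0]],"twist":[0,0],"claw":[-1,-1]}'
python3 -m jog '{"slide":[[0,0,0.005],[0,0,0]],"twist":[0,0],"claw":[-1,-1]}'
```

```text
t: 10.45
tcp_pos: [444.4, 134.3, 161.3]
tool_rot: [0.0, 0.706, 0.709, 0.0]
wrist_force: [0.3, -0.0, -0.2]
gripper_width: 19.1
gripper_force: 29.4
t: 10.65
tcp_pos: [444.7, 134.3, 160.7]
tool_rot: [0.0, 0.706, 0.709, 0.0]
wrist_force: [0.1, 0.3, 2.9]
gripper_width: 19.4
gripper_force: 29.6
t: 10.85
tcp_pos: [445.3, 134.4, 160.5]
tool_rot: [0.001, 0.705, 0.709, 0.001]
wrist_force: [-0.7, -0.3, 8.4]
gripper_width: 18.8
gripper_force: 30.1
```

Contact is at TCP z≈160.6, exactly where predicted. I'll release and go up.

```bash
python3 -m jog '{"slide":[[0,0,-0.005],[0,0,0],[0,0,0],[0,0,0],[0,0,0],[0,0,-0.05],[0,0,-0.1],[0,0,-0.15],[0,0,-0.15],[0,0,0],[0,0,0]],"twist":[0,0,0,0,0,0,0,0,0,0,0],"claw":[-1,0,0,0,0,0,0,0,0.1,0.1,0.1]}'
python3 - <<'E'
from h import *
c=manip.capture("side"); cv2.imwrite("pics/s2.png",cv2.resize(c["pixels"][60:200,255:405,::-1],None,fx=4,fy=4))
W=cloud(c); hsv=cv2.cvtColor(c["pixels"],cv2.COLOR_RGB2HSV); m=((hsv[...,0]<8)|(hsv[...,0]>172))&(hsv[...,1]>110)&(W[...,1]>20)&(W[...,0]<530)&(W[...,2]>145)&(W[...,2]<185); print(m.sum(),W[m].min(0),W[m].max(0)); print(manip.observe()["tcp_pos"])
E
```

```text
t: 11.95
tcp_pos: [444.7, 134.3, 251.3]
tool_rot: [0.001, 0.706, 0.709, 0.001]
wrist_force: [-0.6, 0.6, -0.4]
gripper_width: 47.1
gripper_force: 0.0
99 [435.2 123.6 157.7] [453.4 142.4 167.2]
[444.1 134.2 250.3]
```

View pics/s2.png

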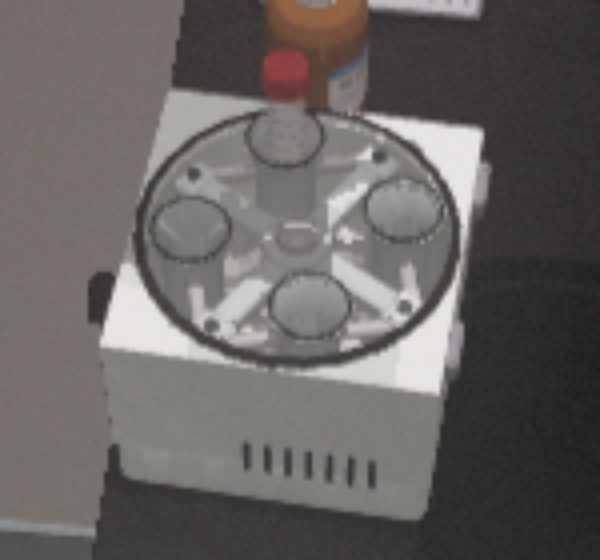

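Red is upright in the far bucket and the rotor hasn't turned (rims as before). Next is the middle blue at (449.2,-159.5).

```bash
python3 -m jog '{"slide":[[-0.1,0.01,0],[-0.2,0.015,0],[-0.2,0,0],[-0.2,0,0],[-0.2,0,0],[-0.2,0,0],[-0.2,0,0],[-0.12,0,0],[-0.048,0,0],[0,0,0]],"twist":[0.003,0,0,0,0,0,0,0,0,0],"claw":[0.1,0.1,0.1,0.1,0.1,0.1,0.1,0.1,0.1,0.1]}' 30
python3 -c '
from h import *
s=manip.observe(); print(s["tcp_pos"],s["tool_rot"])'
```

```text
t: 13.0
tcp_pos: [449.0, -159.8, 249.2]
tool_rot: [-0.001, 0.708, 0.706, -0.0]
wrist_force: [0.5, 0.8, -0.6]
gripper_width: 46.8
gripper_force: 0.0
[ 449.  -159.8  249.2] [-0.   0.7  0.7 -0. ]
```

```bash
python3 -m jog '{"slide":[[0,0,0.2],[0,0,0.2],[0,0,0.15],[0,0,0.09],[0,0,0.05],[0,0,0],[0,0,0],[0,0,0],[0,0,0],[0,0,0],[0,0,0]],"twist":[0,0,0,0,0,0,0,0,0,0,0],"claw":[0.1,0.1,0.1,0.1,0.1,0.1,-1,-1,-1,-1,-1]}' 30
python3 -m jog '{"slide":[[0,0,-0.05],[0,0,-0.1],[0,0,-0.15],[0,0,-0.15],[0,0,-0.15],[0,0,-0.09],[0,0,0],[0,0,0]],"twist":[0,0,0,0,0,0,0,0],"claw":[-1,-1,-1,-1,-1,-1,-1,-1]}'
python3 -c '
from h import *
s=manip.observe(); print(s["tcp_pos"],s["tool_rot"]); held("side"); held("scene")'
```

```text
t: 14.1
tcp_pos: [450.3, -159.9, 113.5]
tool_rot: [0.001, 0.707, 0.707, 0.0]
wrist_force: [0.9, 0.4, 5.6]
gripper_width: 19.3
gripper_force: 29.5
t: 14.9
tcp_pos: [449.2, -159.2, 250.3]
tool_rot: [0.0, 0.707, 0.707, 0.0]
wrist_force: [0.9, 0.1, -0.4]
gripper_width: 19.2
gripper_force: 29.4
[ 449.2 -159.2  250.3] [0.  0.7 0.7 0. ]
-100 12 offset from TCP [-2.4  1.4]
-80 61 offset from TCP [-1.2  0.3]
-60 78 offset from TCP [-1.1  0.1]
-40 83 offset from TCP [-1.   0.3]
-20 36 offset from TCP [-0.5 -0.4]
-100 24 offset from TCP [0.3 4.4]
-80 86 offset from TCP [0.2 2.6]
-60 102 offset from TCP [-0.1  2.5]
-40 114 offset from TCP [0.1 2.4]
-20 48 offset from TCP [1.1 2.2]
```

```bash
python3 -m jog '{"slide":[[0.05,0,0],[0.1,0,0],[0.15,0.047,0],[0.19,0.047,0],[0.19,0.047,0],[0.19,0.047,0],[0.19,0.047,0],[0.13,0,0],[0.07,0,0],[0.039,0,0],[0,0,0]],"twist":[0,0,0,0,0,0,0,0,0,0,0],"claw":[-1,-1,-1,-1,-1,-1,-1,-1,-1,-1,-1]}'
python3 -c '
from h import *
print(manip.observe()["tcp_pos"],manip.observe()["tool_rot"])
held("side"); held("scene"); c=manip.capture("wrist"); save(c,"w4.png"); c=manip.capture("side")
for d in manip.spot_in("bucket_1","side"): print(d["conf"],world(c,d["pixel"],z=121))'
```

```text
t: 16.1
tcp_pos: [496.0, 100.9, 249.9]
tool_rot: [-0.0, 0.707, 0.707, -0.0]
wrist_force: [-0.1, -0.7, -0.3]
gripper_width: 19.3
gripper_force: 29.4
[496.  100.9 249.9] [-0.   0.7  0.7 -0. ]
-100 23 offset from TCP [-1.1  1.6]
-80 75 offset from TCP [-0.9  0.2]
-60 89 offset from TCP [-0.8  0.1]
-40 94 offset from TCP [-0.5  0.1]
-20 42 offset from TCP [-0.8  0.2]
-100 24 offset from TCP [0.8 4.6]
-80 74 offset from TCP [0.4 2.4]
-60 81 offset from TCP [0.5 2.4]
-40 99 offset from TCP [0.5 2.4]
-20 37 offset from TCP [0.9 2.5]
0.89 [468.7  42.5 121. ]
0.69 [411.6  74.8 121. ]
0.62 [446.9 108.  121. ]
0.57 [495.9  88.4 121. ]
```

```bash
python3 -m jog '{"slide":[[0,0,0.05],[0,0,0.05],[0,0,0.04],[0,0,0.03],[0,0,0.03],[0,0,0.03],[0,0,0.02],[0,0,0]],"twist":[0,0,0,0,0,0,0,0],"claw":[-1,-1,-1,-1,-1,-1,-1,-1]}'
python3 -c '
from h import *
print(manip.observe()["wrist_force"])'
```

```text
t: 17.15
tcp_pos: [496.1, 100.5, 199.7]
tool_rot: [-0.0, 0.707, 0.707, -0.0]
wrist_force: [-0.7, 0.2, -0.0]
gripper_width: 19.1
gripper_force: 29.4
[-0.7  0.2 -0. ]
```

View pics/w4.png

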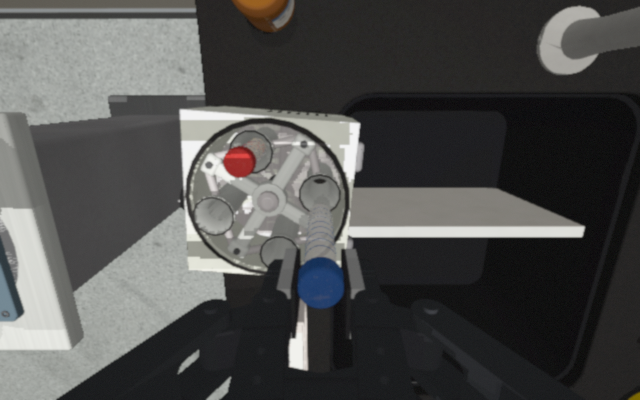

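The picture shows red seated (240,160) and the blue tube over its bucket at (320,193). There has been no contact force so far, so I'll lower it the rest of the way.

```bash
python3 -m jog '{"slide":[[0,0,0.03],[0,0,0.04],[0,0,0.04],[0,0,0.04],[0,0,0.02],[0,0,0.02],[0,0,0]],"twist":[0,0,0,0,0,0,0],"claw":[-1,-1,-1,-1,-1,-1,-1]}'
python3 -m jog '{"slide":[[0,0,0.006],[0,0,0]],"twist":[0,0],"claw":[-1,-1]}'
python3 -m jog '{"slide":[[0,0,0.004],[0,0,0]],"twist":[0,0],"claw":[-1,-1]}'
```

```text
t: 17.85
tcp_pos: [496.2, 100.5, 161.7]
tool_rot: [-0.0, 0.707, 0.707, -0.0]
wrist_force: [0.1, -0.4, -0.4]
gripper_width: 18.8
gripper_force: 29.4
t: 18.05
tcp_pos: [496.6, 100.5, 161.3]
tool_rot: [0.0, 0.707, 0.707, 0.0]
wrist_force: [0.1, -0.1, 0.4]
gripper_width: 19.0
gripper_force: 29.4
t: 18.25
tcp_pos: [496.7, 100.5, 160.6]
tool_rot: [0.0, 0.707, 0.707, 0.0]
wrist_force: [-0.4, 0.1, 0.4]
gripper_width: 19.3
gripper_force: 29.5
```

```bash
python3 -m jog '{"slide":[[0,0,0.005],[0,0,0]],"twist":[0,0],"claw":[-1,-1]}'
```

```text
t: 18.45
tcp_pos: [497.3, 100.5, 160.4]
tool_rot: [0.001, 0.707, 0.707, 0.001]
wrist_force: [-0.3, -0.0, 6.5]
gripper_width: 18.8
gripper_force: 30.0
```

Contact. I'll release, rise and go back to the far-end blue at (449.3,-87.3).

```bash
python3 -m jog '{"slide":[[0,0,-0.005],[0,0,0],[0,0,0],[0,0,0],[0,0,0],[0,0,-0.05],[0,0,-0.1],[0,0,-0.15],[0,0,-0.145],[0,0,0],[0,0,0]],"twist":[0,0,0,0,0,0,0,0,0,0,0],"claw":[-1,0,0,0,0,0,0,0,0.1,0.1,0.1]}'
python3 -m jog '{"slide":[[-0.1,0,0],[-0.18,-0.06,0],[-0.18,-0.06,0],[-0.18,-0.06,0],[-0.18,-0.055,0],[-0.08,0,0],[-0.04,0,0],[0,0,0]],"twist":[0,0,0,0,0,0,0,0],"claw":[0.1,0.1,0.1,0.1,0.1,0.1,0.1,0.1]}'
cat >> h.py <<'E'
def caps(cam="side"):
    """middles of the cap colours standing in the buckets and in the rack, from depth"""
    c=manip.capture(cam); W=cloud(c); hsv=cv2.cvtColor(c["pixels"],cv2.COLOR_RGB2HSV).astype(int); H=hsv[...,0]
    g=(W[...,0]>385)&(W[...,0]<530)&(W[...,1]>-260)&(W[...,1]<170)&(W[...,2]>104)&(W[...,2]<185)&(hsv[...,1]>110)
    for n,m in(("red",(H<8)|(H>172)),("yel",(H>20)&(H<38)),("blue",(H>100)&(H<125))):
        N,L,st,_=cv2.connectedComponentsWithStats((g&m).astype(np.uint8))
        for i in range(1,N):
            if st[i,4]>30: P=W[L==i]; print(cam,n,st[i,4],(P.min(0)+P.max(0))[:2]/2,"top",np.percentile(P[:,2],95))
    return c
E
python3 - <<'E'
from h import *
s=manip.observe(); print(s["tcp_pos"],s["tool_rot"])
c=caps(); cv2.imwrite("pics/s3.png",cv2.resize(c["pixels"][60:200,255:405,::-1],None,fx=4,fy=4))
E
```

```text
t: 19.55
tcp_pos: [496.8, 100.5, 250.4]
tool_rot: [0.001, 0.707, 0.707, 0.001]
wrist_force: [0.1, -0.3, -0.2]
gripper_width: 47.3
gripper_force: 0.0
t: 20.35
tcp_pos: [449.1, -88.0, 248.5]
tool_rot: [-0.001, 0.708, 0.707, -0.0]
wrist_force: [-0.7, 0.1, -0.6]
gripper_width: 47.2
gripper_force: 0.0
[449.1 -88.  248.5] [-0.   0.7  0.7 -0. ]
side red 156 [ 449.1 -232. ] top 119.81662261789464
side yel 187 [ 449.4 -124.4] top 120.2537908478309
side blue 119 [495.4  99. ] top 165.96982844111753
side blue 110 [448.7 -88. ] top 119.74993445042752
```

View pics/s3.png

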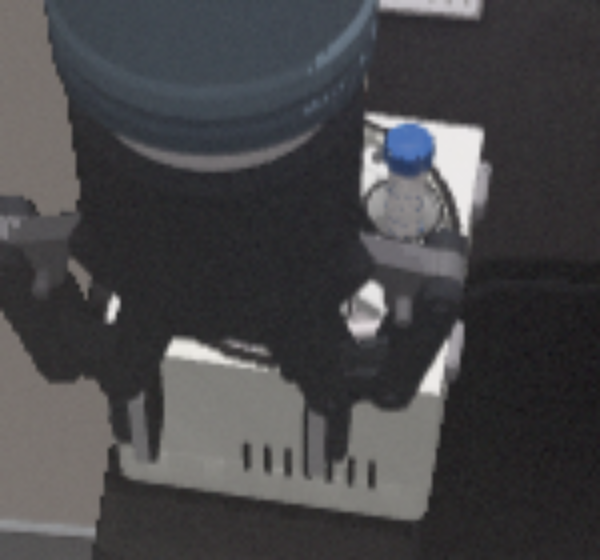

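Blue stands in its bucket at (408,145), top at z≈165 as it should be. The gripper is over the last blue, so I'll grip and lift.

```bash
python3 -m jog '{"slide":[[0,0,0.2],[0,0,0.2],[0,0,0.15],[0,0,0.09],[0,0,0.05],[0,0,0],[0,0,0],[0,0,0],[0,0,0],[0,0,0],[0,0,0]],"twist":[0,0,0,0,0,0,0,0,0,0,0],"claw":[0.1,0.1,0.1,0.1,0.1,0.1,-1,-1,-1,-1,-1]}' 30
python3 -m jog '{"slide":[[0,0,-0.05],[0,0,-0.1],[0,0,-0.15],[0,0,-0.15],[0,0,-0.15],[0,0,-0.09],[0,0,0],[0,0,0]],"twist":[0,0,0,0,0,0,0,0],"claw":[-1,-1,-1,-1,-1,-1,-1,-1]}'
python3 -c '
from h import *
s=manip.observe(); print(s["tcp_pos"],s["tool_rot"]); held("side"); held("scene")'
```

```text
t: 21.5
tcp_pos: [450.3, -88.0, 112.4]
tool_rot: [0.001, 0.707, 0.707, 0.0]
wrist_force: [0.1, -0.5, 6.7]
gripper_width: 19.0
gripper_force: 29.5
t: 22.3
tcp_pos: [449.2, -87.4, 249.3]
tool_rot: [0.0, 0.707, 0.707, 0.0]
wrist_force: [-0.4, 0.3, 0.3]
gripper_width: 19.0
gripper_force: 29.4
[449.2 -87.4 249.3] [0.  0.7 0.7 0. ]
-100 11 offset from TCP [-1.8  2.5]
-80 67 offset from TCP [-1.   0.5]
-60 88 offset from TCP [-0.8  0.5]
-40 88 offset from TCP [-0.7  0.5]
-20 38 offset from TCP [-0.6 -0.3]
-100 19 offset from TCP [-0.3  5. ]
-80 85 offset from TCP [0.2 2.8]
-60 98 offset from TCP [0.2 2.6]
-40 102 offset from TCP [0.6 2.5]
-20 47 offset from TCP [0.2 2.3]
```

```bash
python3 -m jog '{"slide":[[0.05,0,0],[0.1,-0.05,0],[0.15,-0.05,0],[0.19,-0.05,0],[0.19,-0.044,0],[0.1,0,0],[0.05,0,0],[0.018,0,0],[0,0,0],[0,0,0]],"twist":[0,0,0,0,0,0,0,0,0,0],"claw":[-1,-1,-1,-1,-1,-1,-1,-1,-1,-1]}'
python3 -c '
from h import *
print(manip.observe()["tcp_pos"],manip.observe()["tool_rot"])
c=manip.capture("wrist"); save(c,"w5.png")'
```

```text
t: 23.4
tcp_pos: [410.8, 81.4, 249.1]
tool_rot: [-0.0, 0.707, 0.707, -0.0]
wrist_force: [0.3, -0.3, 0.0]
gripper_width: 19.3
gripper_force: 29.4
[410.8  81.4 249.1] [-0.   0.7  0.7 -0. ]
```

View pics/w5.png

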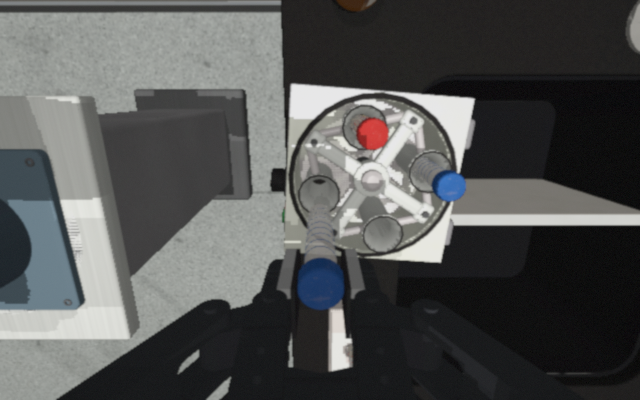

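Red and blue are seated, and the left bucket's rim (319,193) lies under the tube just as in the earlier placements. I'll lower it.

```bash
python3 -m jog '{"slide":[[0,0,0.05],[0,0,0.05],[0,0,0.04],[0,0,0.03],[0,0,0.03],[0,0,0.03],[0,0,0.02],[0,0,0]],"twist":[0,0,0,0,0,0,0,0],"claw":[-1,-1,-1,-1,-1,-1,-1,-1]}'
python3 -m jog '{"slide":[[0,0,0.03],[0,0,0.04],[0,0,0.04],[0,0,0.04],[0,0,0.02],[0,0,0.015],[0,0,0]],"twist":[0,0,0,0,0,0,0],"claw":[-1,-1,-1,-1,-1,-1,-1]}'
python3 -m jog '{"slide":[[0,0,0.008],[0,0,0]],"twist":[0,0],"claw":[-1,-1]}'
python3 -m jog '{"slide":[[0,0,0.004],[0,0,0]],"twist":[0,0],"claw":[-1,-1]}'
```

```text
t: 24.25
tcp_pos: [410.3, 82.1, 198.8]
tool_rot: [-0.0, 0.707, 0.707, -0.0]
wrist_force: [-0.2, 1.1, -0.2]
gripper_width: 19.0
gripper_force: 29.4
t: 24.95
tcp_pos: [410.4, 82.1, 161.9]
tool_rot: [-0.0, 0.707, 0.707, -0.0]
wrist_force: [-0.3, -0.8, 0.7]
gripper_width: 19.5
gripper_force: 29.4
t: 25.15
tcp_pos: [410.8, 82.1, 160.8]
tool_rot: [0.0, 0.707, 0.707, 0.0]
wrist_force: [-0.1, -0.3, -0.4]
gripper_width: 19.2
gripper_force: 29.4
t: 25.35
tcp_pos: [410.7, 82.1, 160.0]
tool_rot: [0.0, 0.707, 0.707, 0.0]
wrist_force: [0.5, -0.2, -0.4]
gripper_width: 19.1
gripper_force: 29.4
```

```bash
python3 -m jog '{"slide":[[0,0,0.004],[0,0,0]],"twist":[0,0],"claw":[-1,-1]}'
python3 -m jog '{"slide":[[0,0,0.004],[0,0,0]],"twist":[0,0],"claw":[-1,-1]}'
```

```text
t: 25.55
tcp_pos: [411.0, 82.1, 159.4]
tool_rot: [0.0, 0.707, 0.707, 0.0]
wrist_force: [0.2, 0.2, 2.2]
gripper_width: 19.0
gripper_force: 29.7
t: 25.75
tcp_pos: [411.6, 82.0, 159.3]
tool_rot: [0.001, 0.707, 0.707, 0.001]
wrist_force: [-1.7, -0.4, 8.7]
gripper_width: 19.2
gripper_force: 30.1
```

```bash
python3 -m jog '{"slide":[[0,0,-0.006],[0,0,0],[0,0,0],[0,0,0],[0,0,0],[0,0,-0.05],[0,0,-0.1],[0,0,-0.15],[0,0,-0.15],[0,0,0],[0,0,0]],"twist":[0,0,0,0,0,0,0,0,0,0,0],"claw":[-1,0,0,0,0,0,0,0,0.1,0.1,0.1]}'
python3 -m jog '{"slide":[[-0.1,0,0],[-0.19,0.05,0],[-0.19,0.05,0],[-0.19,0.05,0],[-0.19,0.045,0],[-0.19,0,0],[-0.19,0,0],[-0.19,0,0],[-0.1,0,0],[-0.038,0,0],[0,0,0]],"twist":[0,0,0,0,0,0,0,0,0,0,0],"claw":[0.1,0.1,0.1,0.1,0.1,0.1,0.1,0.1,0.1,0.1,0.1]}'
python3 - <<'E'
from h import *
s=manip.observe(); print(s["tcp_pos"],s["tool_rot"])
c=caps(); caps("scene"); save(c,"s4.png")
E
```

```text
t: 26.85
tcp_pos: [411.0, 82.1, 250.4]
tool_rot: [0.001, 0.707, 0.707, 0.001]
wrist_force: [-0.7, -0.9, -1.0]
gripper_width: 46.9
gripper_force: 0.0
t: 27.95
tcp_pos: [449.1, -231.7, 248.4]
tool_rot: [-0.001, 0.708, 0.707, -0.0]
wrist_force: [-0.1, 0.2, -0.4]
gripper_width: 47.1
gripper_force: 0.0
[ 449.1 -231.7  248.4] [-0.   0.7  0.7 -0. ]
side red 163 [ 449.5 -232.1] top 119.87985884059759
side blue 110 [495.2  99. ] top 166.51022192875112
scene red 144 [ 449.6 -230.3] top 120.33694216427493
scene yel 172 [ 448.8 -122.3] top 120.96105358780484
scene blue 53 [410.3  82.2] top 167.0956408267992
```

```bash
python3 -m jog '{"slide":[[0,0,0.2],[0,0,0.2],[0,0,0.15],[0,0,0.09],[0,0,0.04],[0,0,0],[0,0,0],[0,0,0],[0,0,0],[0,0,0],[0,0,0]],"twist":[0,0,0,0,0,0,0,0,0,0,0],"claw":[0.1,0.1,0.1,0.1,0.1,0.1,-1,-1,-1,-1,-1]}' 30
python3 -m jog '{"slide":[[0,0,-0.05],[0,0,-0.1],[0,0,-0.15],[0,0,-0.15],[0,0,-0.15],[0,0,-0.09],[0,0,0],[0,0,0]],"twist":[0,0,0,0,0,0,0,0],"claw":[-1,-1,-1,-1,-1,-1,-1,-1]}'
python3 -c '
from h import *
s=manip.observe(); print(s["tcp_pos"],s["tool_rot"]); held("side"); held("scene")'
```

```text
t: 29.15
tcp_pos: [450.5, -232.2, 114.9]
tool_rot: [0.001, 0.707, 0.707, 0.0]
wrist_force: [1.0, 0.2, 6.7]
gripper_width: 19.3
gripper_force: 29.4
t: 29.95
tcp_pos: [449.5, -231.4, 251.6]
tool_rot: [0.0, 0.707, 0.707, 0.0]
wrist_force: [-0.9, -0.9, -0.9]
gripper_width: 19.3
gripper_force: 29.4
[ 449.5 -231.4  251.6] [0.  0.7 0.7 0. ]
-80 63 offset from TCP [-1.4  0.8]
-60 65 offset from TCP [-1.   0.6]
-40 67 offset from TCP [-1.3  0.1]
-20 27 offset from TCP [-1.2 -0. ]
-100 20 offset from TCP [0.4 4.8]
-80 92 offset from TCP [-0.   3.1]
-60 109 offset from TCP [0.1 3.1]
-40 114 offset from TCP [0.4 2.7]
-20 48 offset from TCP [0.5 2.8]
```

```bash
python3 -m jog '{"slide":[[0.05,0,0],[0.1,0,0],[0.15,0.02,0],[0.19,0.02,0],[0.19,0.025,0],[0.19,0,0],[0.19,0,0],[0.19,0,0],[0.1,0,0],[0.049,0,0],[0,0,0],[0,0,0]],"twist":[0,0,0,0,0,0,0,0,0,0,0,0],"claw":[-1,-1,-1,-1,-1,-1,-1,-1,-1,-1,-1,-1]}'
python3 -c '
from h import *
print(manip.observe()["tcp_pos"],manip.observe()["tool_rot"])
c=manip.capture("wrist"); save(c,"w6.png")'
```

```text
t: 31.25
tcp_pos: [462.5, 47.8, 251.2]
tool_rot: [-0.0, 0.707, 0.707, -0.0]
wrist_force: [0.4, -0.3, -0.0]
gripper_width: 19.1
gripper_force: 29.4
[462.5  47.8 251.2] [-0.   0.7  0.7 -0. ]
```

View pics/w6.png

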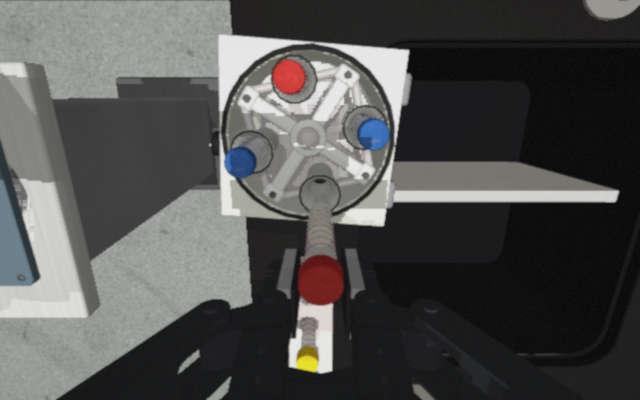

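Three tubes are seated, and the last bucket's rim (319,194) is under the held red tube. I'll lower it.

```bash
python3 -m jog '{"slide":[[0,0,0.05],[0,0,0.05],[0,0,0.04],[0,0,0.03],[0,0,0.03],[0,0,0.03],[0,0,0.02],[0,0,0]],"twist":[0,0,0,0,0,0,0,0],"claw":[-1,-1,-1,-1,-1,-1,-1,-1]}'
python3 -m jog '{"slide":[[0,0,0.03],[0,0,0.04],[0,0,0.04],[0,0,0.04],[0,0,0.02],[0,0,0.015],[0,0,0]],"twist":[0,0,0,0,0,0,0],"claw":[-1,-1,-1,-1,-1,-1,-1]}'
python3 -m jog '{"slide":[[0,0,0.006],[0,0,0]],"twist":[0,0],"claw":[-1,-1]}'
python3 -m jog '{"slide":[[0,0,0.004],[0,0,0]],"twist":[0,0],"claw":[-1,-1]}'
```

```text
t: 32.1
tcp_pos: [462.3, 48.4, 200.9]
tool_rot: [-0.0, 0.707, 0.707, -0.0]
wrist_force: [-0.1, -0.8, 0.5]
gripper_width: 19.0
gripper_force: 29.4
t: 32.8
tcp_pos: [462.4, 48.3, 164.1]
tool_rot: [-0.0, 0.707, 0.707, -0.0]
wrist_force: [1.3, 0.5, 0.7]
gripper_width: 19.0
gripper_force: 29.4
t: 33.0
tcp_pos: [462.8, 48.3, 163.5]
tool_rot: [0.0, 0.707, 0.707, 0.0]
wrist_force: [0.3, -0.7, 0.2]
gripper_width: 18.8
gripper_force: 29.4
t: 33.2
tcp_pos: [462.7, 48.3, 162.6]
tool_rot: [0.0, 0.707, 0.707, 0.0]
wrist_force: [-0.5, 0.3, -1.2]
gripper_width: 19.0
gripper_force: 29.4
```

```bash
python3 -m jog '{"slide":[[0,0,0.005],[0,0,0]],"twist":[0,0],"claw":[-1,-1]}'
python3 -m jog '{"slide":[[0,0,0.003],[0,0,0]],"twist":[0,0],"claw":[-1,-1]}'
```

```text
t: 33.4
tcp_pos: [463.0, 48.2, 161.9]
tool_rot: [0.0, 0.707, 0.707, 0.0]
wrist_force: [0.5, 0.4, 2.0]
gripper_width: 18.9
gripper_force: 29.6
t: 33.6
tcp_pos: [463.3, 48.2, 161.8]
tool_rot: [0.001, 0.707, 0.707, 0.001]
wrist_force: [-1.4, -0.5, 6.6]
gripper_width: 19.3
gripper_force: 30.0
```

It's on the floor. I'll release, rise, back off towards -y and check.

```bash
python3 -m jog '{"slide":[[0,0,-0.005],[0,0,0],[0,0,0],[0,0,0],[0,0,0],[0,0,-0.05],[0,0,-0.1],[0,0,-0.15],[0,0,-0.15],[0,0,0]],"twist":[0,0,0,0,0,0,0,0,0,0],"claw":[-1,0,0,0,0,0,0,0,0.1,0.1]}'
python3 -m jog '{"slide":[[-0.1,0,-0.1],[-0.19,0,-0.1],[-0.19,0,-0.05],[-0.19,0,0],[-0.19,0,0],[-0.19,0,0],[-0.19,0,0],[-0.19,0,0],[-0.19,0,0],[-0.1,0,0],[-0.04,0,0],[0,0,0]],"twist":[0,0,0,0,0,0,0,0,0,0,0,0],"claw":[0.1,0.1,0.1,0.1,0.1,0.1,0.1,0.1,0.1,0.1,0.1,0.1]}'
python3 - <<'E'
from h import *
c=caps(); caps("scene")
cv2.imwrite("pics/s5.png",cv2.resize(c["pixels"][60:260,250:400,::-1],None,fx=3,fy=3))
E
```

```text
t: 34.6
tcp_pos: [465.1, 48.0, 256.8]
tool_rot: [0.004, 0.707, 0.707, 0.003]
wrist_force: [0.8, -0.4, 0.6]
gripper_width: 46.9
gripper_force: 0.0
t: 35.8
tcp_pos: [462.5, -303.8, 301.5]
tool_rot: [-0.001, 0.707, 0.707, 0.0]
wrist_force: [0.5, -0.5, -0.7]
gripper_width: 47.1
gripper_force: 0.0
scene red 59 [443.8 135.7] top 167.40868177583758
scene red 78 [459.9  49.2] top 166.87341840116432
scene yel 72 [ 447.1 -119.4] top 120.85735905827683
scene blue 47 [410.3  81.4] top 167.2189936763093
```

View pics/s5.png

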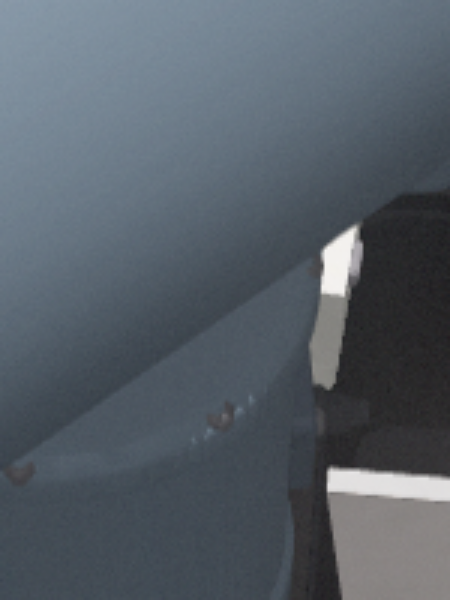

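The arm blocks the side view, so I'll retreat to near the start pose and look again.

```bash
python3 -m jog '{"slide":[[-0.11,-0.13,0],[-0.11,-0.13,0],[-0.11,-0.13,0],[-0.11,-0.13,0],[-0.11,-0.13,0],[-0.11,-0.13,0],[-0.11,-0.13,0],[-0.11,-0.13,0],[0,0,0],[0,0,0]],"twist":[0,0,0,0,0,0,0,0,0,0],"claw":[0.1,0.1,0.1,0.1,0.1,0.1,0.1,0.1,0.1,0.1]}'
python3 - <<'E'
from h import *
c=caps(); caps("scene")
cv2.imwrite("pics/s6.png",cv2.resize(c["pixels"][60:260,250:400,::-1],None,fx=3,fy=3))
E
```

```text
t: 36.9
tcp_pos: [255.1, -478.8, 302.1]
tool_rot: [0.0, 0.707, 0.707, 0.0]
wrist_force: [0.3, 0.8, 0.7]
gripper_width: 47.2
gripper_force: 0.0
side red 90 [442.8 133.5] top 166.55411859732195
side red 97 [461.9  48.1] top 166.3784216696973
side yel 175 [ 448.9 -124.3] top 119.94019508971785
side blue 84 [495.8  99.9] top 166.25205618696995
side blue 84 [409.9  81.5] top 166.06943886895044
scene red 54 [443.8 135.3] top 167.3912602274478
scene red 96 [462.   49.5] top 167.38092307321705
scene yel 168 [ 449.3 -122.2] top 120.99213813887819
scene blue 95 [496.8 102.1] top 167.33911705300685
scene blue 43 [410.3  82.2] top 167.35111493348833
```

View pics/s6.png

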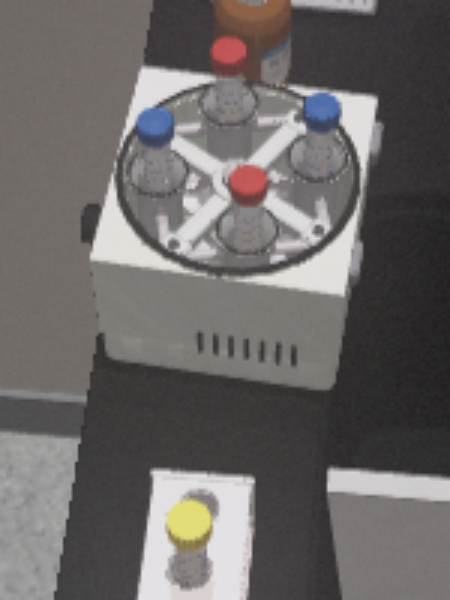

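The reds face each other at (228,57) and (248,185), and the blues at (155,127) and (322,112). All four are upright with cap tops near z≈166, and yellow is untouched in the rack. I'm handing it in.

```bash
python3 -c '
from station import manip
print(manip.job_done())'
```

```text
the job is handed in; nothing more can be done
None
```

I loaded the centrifuge and handed the job in after about 37 s of robot time: the two reds and the two blues sit in facing buckets, all upright with tips on the floors, and the yellow tube never left the rack; the hand-in returned no verdict.

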